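# Cull the warped puzzle coasters and square up the good ones

### The job

The wooden puzzle coasters on the chopping board have been washed and some have warped. Lift each one straight up out of the strip without dragging its neighbours along, lay it by itself on the dark stone slab and press its corners down with closed fingertips: one that rocks goes into the baking tray, lying flat, and one that lies dead flat goes on the pile begun on the round pan rest, its tab pointing the same way as the others'. When board and stone are clear, tap the whole pile's edges with the fingers, lowest coasters included, until all are flush, and leave the timer and the cook book alone.

Things in the scene. Friction and masses are not known exactly. Their poses are not given: they have to be found in the camera images.
- coaster_a: puzzle coaster, made as pile_1 (sizes and axes there), in the strip or absent (3 or 4 are there); tab and socket joined with its neighbours, faces x = -30 and +30 mm free to grip. Flat, or twisted: it then rests tipped 0.08 rad to one of two diagonal corners, the other 5 mm up; a light press there tips it over the other way and it stays so. A flat one does not move
- coaster_b: puzzle coaster, made as pile_1 (sizes and axes there), in the strip or absent (3 or 4 are there); tab and socket joined with its neighbours, faces x = -30 and +30 mm free to grip. Flat, or twisted: it then rests tipped 0.08 rad to one of two diagonal corners, the other 5 mm up; a light press there tips it over the other way and it stays so. A flat one does not move
- coaster_c: puzzle coaster, made as pile_1 (sizes and axes there), in the strip or absent (3 or 4 are there); tab and socket joined with its neighbours, faces x = -30 and +30 mm free to grip. Flat, or twisted: it then rests tipped 0.08 rad to one of two diagonal corners, the other 5 mm up; a light press there tips it over the other way and it stays so. A flat one does not move
- coaster_d: puzzle coaster, made as pile_1 (sizes and axes there), in the strip or absent (3 or 4 are there); tab and socket joined with its neighbours, faces x = -30 and +30 mm free to grip. Flat, or twisted: it then rests tipped 0.08 rad to one of two diagonal corners, the other 5 mm up; a light press there tips it over the other way and it stays so. A flat one does not move
- pile_1: lower coaster of the begun pile, known to be flat: wooden puzzle coaster, 7 mm thick, 35 g; body 60 (its x) by 42 mm (its y), at +y a T-shaped tab sticking out 13 mm (neck 9, head 18 mm wide, 6 deep), at -y a like socket open above and below (mouth 12.4 mm wide, 1.6 mm play round a tab). Origin: centre of the body's underside, z up
- pile_2: upper coaster of the begun pile, known to be flat; it lies on pile_1, askew. Same shape, size and axes as pile_1
- pile_1_tab (a point): tip of pile_1's tab: the middle of the tab's end face, at its top edge, 34 mm from the coaster's origin along its y
- board: pale wooden chopping board 150 (x) by 240 (y) by 14 mm, does not move; origin at the centre of its underside. The strip of joined coasters lies along its y, 44 mm from coaster to coaster (gaps where one is lacking)
- stone: dark grey polished stone slab 130 by 130 by 16 mm, 0.7 kg, dead flat, loose; origin at the centre of its underside, z up. The test plate
- pan_rest: round pale stoneware pan rest, diameter 115 mm, 11 mm high, does not move; origin at the centre of its underside. The pile stands on it
- baking_tray: small steel baking tray 240 (its x) by 150 (its y) mm, loose, 0.5 kg; floor 3 mm thick, straight walls 3 mm thick and 18 mm high with a rim up to 21 mm; origin at the centre of its underside
- kitchen_timer: kitchen timer, cream below and black above, diameter 59 mm, 59 mm high, at the back; a bystander. Origin: centre of its underside
- cook_book: blue cook book 174 by 110 by 29 mm lying at the back; a bystander. Origin: centre of its underside
Not all that is in view belongs to the job. What is shaped like the pan_rest but green is not meant.

How it is judged:
By the outcome, as a careful person would: the job done as asked, in the order asked, and still so for the second after the job is handed in, with the robot touching nothing.
Of coaster_a, coaster_b, coaster_c, coaster_d only 3 to 4 are there at a start; the rules pass over those that are not, and their reading is None.
At some moment in a run one of stone, baking_tray may be knocked a few centimetres aside while the robot is not near it.
Once in a run the grip may slacken for a moment while it holds something.
It also fails if it takes over 210 s, if anything falls off the work surface, if the arm or the gripper's body presses on something with over 40 N, if the wrist force passes 120 N, or if a joint passes its speed limit or range.

### The arm

A 7-joint arm with a two-finger parallel gripper is mounted at the origin on a cart in front of the work surface, level with it; the furniture and walls round the work are solid. World frame = base frame: x ahead of the robot, y to its left, z up, the work surface at z = 0. Lengths are in m, angles in rad, forces in N, time in s.
With the tool pointing down it reaches from about 0.425 to 0.875 m from the base axis. Payload 4.7 kg.
Tool frame: the origin (TCP) lies between the finger pads; the fingertips stand 14 mm ahead of it and the grasp point (between the pads) lies 5 mm behind it; z points along the fingers, y is the line along which they close (so a half turn about z gives the same grasp; the last joint's range is limited). The gripper opens to 87 mm and grips with 3 to 60 N. Pads are 19 mm wide; open, the fingers measure 117 mm over their backs; the gripper's body (75 mm by 190 mm) begins 51 mm behind the grasp point.
Start: joints at [1.319, 0.321, -0.07, 1.45, 0.023, 1.371, -0.057], TCP at [0.171, -0.627, 0.237] pointing down, gripper open.
Joint ranges: [-2.86, 2.86], [-0.3, 2.09], [-1.38, 1.24], [0.06, 2.45], [-1.56, 4.7], [0.09, 2.05], [-2.69, 2.69]. Speed limits (rad/s): [2.57, 2.57, 3.14, 3.14, 3.14, 3.14, 3.14].

### API

Orientations are given as a rotation vector (axis times angle).
In Python, from bench import ctrl gives the robot as it stands.
- The arm moves only by the shell command python3 -m inch 'ROWS' [OPENING] [FORCE]. ROWS is JSON, a list of rows, each a list of 6 numbers: the shift along the world's x, y, z in mm, then the turn, a rotation vector about the world's x, y, z in degrees. In form: [[tx, ty, tz, rx, ry, rz], ...]. A call has 1 to 20 rows; each row is the pose to reach, as a shift and turn from the pose commanded when the call began; what a row does not reach only later rows make up. A row lasts 1/8 s, in which the tool goes at most 62.5 mm and 10.7 degrees, less where a joint would pass 70% of its speed; a pose out of reach is approached as far as the arm can. A call with a gripper value outside its range is refused whole. OPENING is the finger opening in mm, from 0 to 87, set as the call begins (- or left out, the last holds). The fingers move at their own pace and stop on an object; FORCE is the grip in N (left out, the last holds). Time passes only in rows, so rows that repeat a pose let the fingers close. It gives the time, the measured TCP pose, the force, the opening and the grip force at its end, in the units of the state.
- ctrl.get_state(): the state, without advancing time (a new reading comes with each control period).
- ctrl.get_image(name): name is "side" or "top" or "wrist"; returns (picture, depth): 480x640x3 uint8, red, green, blue; 480x640 float32, m along the optical axis (not along the pixel's ray), 0 where there is no reading.
- ctrl.camera_params(name): a dict with "mtx" (3x3 intrinsics, pixels), "dist_coeffs" ([k1, k2, p1, p2, k3] as OpenCV has them; the pictures are not rectified), "T" (4x4, takes a point from camera to world coordinates). Camera axes: x right, y down, z forward; pixel columns grow to the right and rows downward; lengths in m; the calibration is good to about 2 mm. A picture is of the moment at which its call begins: read the wrist's pose just before it. camera_params takes no time and is no camera call; for the wrist camera it gives the pose at the moment of the call.
- ctrl.close_job(): hands the job in; it is judged then, once.
The state is a dict: "time": time; "joint_positions": joint angles; "qd": joint speeds; "joint_torque": joint torques, N m; "position": TCP position; "tool_rot": TCP orientation; "ft_force": force on the tool from outside, world axes, zero at the start; "torque": the same for the moment, N m; "grip_width": opening from 0.0 (shut) to 1.0 (fully open); "grip_force": force on a finger pad.
Only numpy, scipy, OpenCV 4.12 (cv2) and the standard library are available. Lean on these libraries where they do the work, as an engineer would, in place of code of your own. Each camera call takes 0.05 s, during which the arm holds its last target. There are 200 camera calls.

## Working session

There is one attempt and no reset: what is moved stays moved. The work goes in short steps, Python scripts to look and compute and a shell command to move; the robot and the scene stay as the last step left them, time stands still between calls to the robot, and variables do not carry over. Pictures are saved under pics/ and viewed, at most 16 in all, crops included, and the job is handed in when it is done.

```bash
ls; mkdir -p pics
cat > h.py <<'E'
import numpy as np, cv2
from bench import ctrl
def grab(n,fn=None):
    p=ctrl.camera_params(n); im,d=ctrl.get_image(n)
    if fn: cv2.imwrite('pics/'+fn,im[:,:,::-1])
    return im,d,p
def ray(p,uv):
    uv=np.array(uv,float).reshape(-1,1,2)
    n=cv2.undistortPoints(uv,np.array(p['mtx']),np.array(p['dist_coeffs'])).reshape(-1,2)
    T=np.array(p['T']); d=np.c_[n,np.ones(len(n))]@T[:3,:3].T
    return T[:3,3],d
def onz(p,uv,z):
    o,d=ray(p,uv); return o+d*((z-o[2])/d[:,2])[:,None]
def cloud(p,d):
    h,w=d.shape; u,v=np.meshgrid(np.arange(w),np.arange(h))
    o,r=ray(p,np.stack([u,v],-1).reshape(-1,2)); P=o+r*d.reshape(-1,1)
    P[d.reshape(-1)==0]=np.nan
    return P.reshape(h,w,3)
E
python3 - <<'E'
from h import *
s=ctrl.get_state();print(s)
for n in('top','side','wrist'):
    im,d,p=grab(n,n+'0.png');print(n,np.round(np.array(p['T']),3).tolist(),np.array(p['mtx'])[0,0],(d>0).mean())
E
```

```text
pics
{'time': 0.0, 'joint_positions': array([ 1.31909777,  0.32178885, -0.07009577,  1.45167434,  0.02261279,
        1.37075872, -0.05689608]), 'qd': array([-0.00106171, -0.00042731,  0.00066917,  0.00118332,  0.00018992,
       -0.00087987,  0.00141281]), 'joint_torque': array([ 7.89713722e-04, -4.91278625e+01, -4.04016897e-01, -3.12519658e+01,
       -6.39937911e-02,  4.36598877e-02,  1.49730708e-04]), 'position': array([ 0.17056301, -0.62669034,  0.23548407]), 'tool_rot': array([-3.11208696e+00, -4.16121664e-01,  5.47238376e-04]), 'ft_force': array([0.26310395, 0.50906285, 0.24330854]), 'torque': array([-0.02410837,  0.04579485, -0.00581061]), 'grip_force': 0.0, 'grip_width': 0.9991061199039766}
top [[-0.009, -0.993, 0.114, 0.441], [-1.0, 0.007, -0.012, -0.015], [0.011, -0.114, -0.993, 0.913], [0.0, 0.0, 0.0, 1.0]] 476.51689907217366 0.9962076822916667
side [[0.95, -0.161, 0.268, 0.335], [-0.313, -0.474, 0.823, -0.705], [-0.006, -0.866, -0.5, 0.476], [0.0, 0.0, 0.0, 1.0]] 435.9109085032232 0.995986328125
wrist [[0.262, -0.922, -0.284, 0.249], [-0.965, -0.251, -0.076, -0.605], [-0.001, 0.294, -0.956, 0.385], [0.0, 0.0, 0.0, 1.0]] 402.79082002395745 0.996025390625
```

View pics/top0.png

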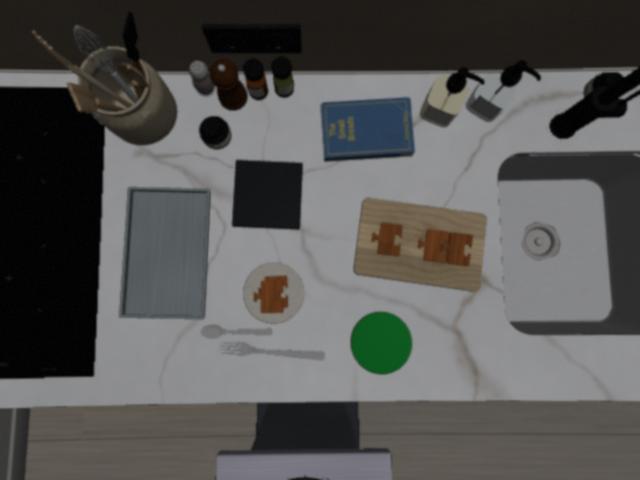

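View pics/side0.png

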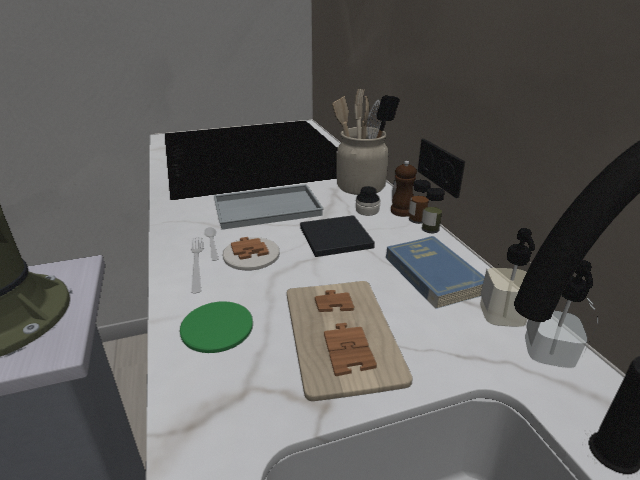

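Top view: coasters on the board at (389,239), (434,245) and (460,248), with a gap between the first and second. The pile is on the pale rest at (272,294), the stone at (267,194) and the tray at (166,252). Lookalikes: green disc (381,342) vs pale rest (272,294); glass hob and black wall panel vs stone; pile coasters vs strip coasters. I pick the pale rest, the small dark square and the coasters on the board, then measure.

Run:
```python
from h import *
for n in('top','side'):
    im,d,p=grab(n); P=cloud(p,d)
    hsv=cv2.cvtColor(im,cv2.COLOR_RGB2HSV)
    if n=='top':
        cv2.imwrite('pics/crop1.png',cv2.resize(im[180:330,220:500,::-1],None,fx=2.8,fy=2.8,interpolation=cv2.INTER_CUBIC))
        print('hsv coaster',hsv[248,440],hsv[239,395],hsv[290,272],'board',hsv[270,400],'rest',hsv[270,260],'stone',hsv[194,267],'tray',hsv[252,166])
        for nm,(u,v) in dict(c1=(392,239),c2=(437,245),c3=(460,248),pile=(275,294),board=(400,270),stone=(267,194),rest=(255,310),tray=(166,252),table=(320,200)).items():
            print(nm,np.round(np.nanmedian(P[v-2:v+3,u-2:u+3].reshape(-1,3),0),4))
    m=((hsv[...,0]<14)&(hsv[...,1]>130)&(hsv[...,2]>70)).astype(np.uint8)
    cs,_=cv2.findContours(m,cv2.RETR_EXTERNAL,cv2.CHAIN_APPROX_NONE)
    for c in cs:
        if cv2.contourArea(c)>150:
            q=cv2.fillPoly(np.zeros_like(m),[c],1)>0
            z=np.nanmedian(P[...,2][q]);X=onz(p,c,z)
            r=cv2.minAreaRect((X[:,:2]*1000).astype(np.float32));print(n,cv2.boundingRect(c),'z',round(z,4),np.round(X.mean(0),4),[np.round(a,1) for a in r])
            if n=='top':
                Q=P[q];A=np.c_[Q[:,:2]-Q[:,:2].mean(0),np.ones(len(Q))];print('  slope',np.linalg.lstsq(A,Q[:,2],rcond=None)[0])
```

```text
hsv coaster [ 13 190  74] [ 17  94 111] [ 12 182  91] board [ 19  80 109] rest [ 20  18 129] stone [110  33  23] tray [100  24  94]
c1 [ 0.5418 -0.169   0.0218]
c2 [ 0.5298 -0.2534  0.0221]
c3 [ 0.5238 -0.2957  0.0225]
pile [0.4408 0.051  0.0242]
board [ 0.4839 -0.1841  0.013 ]
stone [0.6304 0.0672 0.0164]
rest [0.4115 0.0894 0.0106]
tray [0.5222 0.2595 0.0042]
table [ 0.6215 -0.0344  0.0012]
top (255, 277, 32, 35) z 0.0247 [0.4402 0.0562 0.0247] [array([441. ,  59.3]), array([57.4, 62.4]), np.float64(89.5)]
 ** On entry to DLASCL parameter number  4 had an illegal value
 ** On entry to DLASCL parameter number  4 had an illegal valueTraceback (most recent call last):
  File "<stdin>", line 18, in <module>
    x, resids, rank, s = _umath_linalg.lstsq(a, b, rcond,
                         ~~~~~~~~~~~~~~~~~~~^^^^^^^^^^^^^
                                             signature=signature)
                                             ^^^^^^^^^^^^^^^^^^^^
    raise LinAlgError("SVD did not converge in Linear Least Squares")
numpy.linalg.LinAlgError: SVD did not converge in Linear Least Squares
```

View pics/crop1.png

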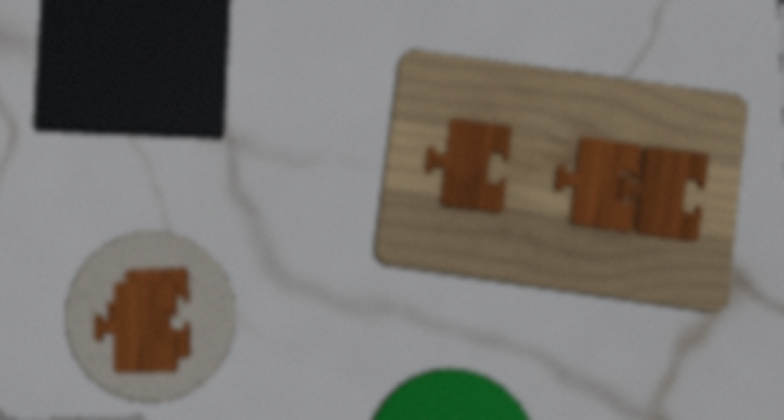

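Crop confirms the choice: strip coasters (tabs to the left), the pile on the pale rest with two askew coasters, and the green disc not meant. Moving over the board for a close look.

```bash
python3 -m inch '[[36,40,2,0,0,6.7],[72,80,4,0,0,13.4],[108,120,5,0,0,20],[144,160,5,0,0,27],[180,198,5,0,0,34],[216,236,5,0,0,40],[252,275,5,0,0,47],[288,314,5,0,0,54],[324,353,5,0,0,60.5],[364,392,5,0,0,67],[364,392,5,0,0,67],[364,392,5,0,0,67]]'
cat >> h.py <<'E'
def mask(im):
    hsv=cv2.cvtColor(im,cv2.COLOR_RGB2HSV); L=cv2.cvtColor(im,cv2.COLOR_RGB2HSV)
    return ((L[...,0]<15)&(L[...,1]>135)&(L[...,2]>40)).astype(np.uint8)
def coasters(n,fn=None,amin=150):
    im,d,p=grab(n,fn); P=cloud(p,d); m=mask(im)
    cs,_=cv2.findContours(m,cv2.RETR_EXTERNAL,cv2.CHAIN_APPROX_NONE)
    for c in cs:
        if cv2.contourArea(c)<amin: continue
        q=cv2.erode(cv2.fillPoly(np.zeros_like(m),[c],1),np.ones((3,3)))>0
        Q=P[q];Q=Q[~np.isnan(Q[:,0])]; z=np.median(Q[:,2]); Q=Q[abs(Q[:,2]-z)<.012]
        g=np.linalg.lstsq(np.c_[Q[:,:2]-Q[:,:2].mean(0),np.ones(len(Q))],Q[:,2],rcond=None)[0]
        X=onz(p,c,z);r=cv2.minAreaRect((X[:,:2]*1000).astype(np.float32))
        print(n,cv2.boundingRect(c),'z%.4f'%z,'slope',np.round(g[:2],3),'rect c',np.round(r[0],1),'size',np.round(r[1],1),'ang %.1f'%r[2])
    return im,d,p,P,m
E
python3 - <<'E'
from h import *
im,d,p,P,m=coasters('wrist','w1.png',400)
s=ctrl.get_state();print(s['position'],s['tool_rot'],s['time'])
np.save('w1.npy',P)
E
```

```text
time: 1.7
position: [0.5343, -0.2356, 0.2412]
tool_rot: [-2.367, -2.065, 0.002]
ft_force: [0.3, -1.5, -0.0]
grip_width: 1.001
grip_force: 0.0
wrist (287, 192, 62, 99) z0.0219 slope [ 0.013 -0.021] rect c [ 524.8 -267.1] size [97.8 58.1] ang 80.7
wrist (286, 91, 67, 64) z0.0223 slope [-0.049 -0.059] rect c [ 541.5 -158.5] size [52.9 57.9] ang 81.0
[ 0.53381539 -0.23657043  0.24128216] [-2.36907582e+00 -2.06304874e+00  1.86448809e-03] 1.75
```

View pics/w1.png

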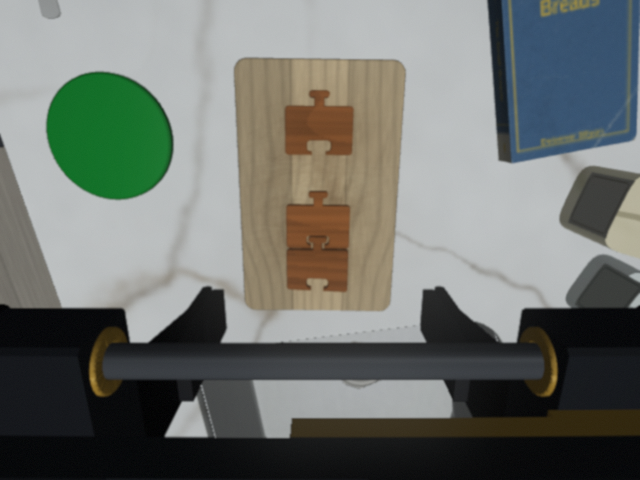

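Wrist view: single coaster at (319,130), pair at (318,225) and (318,270), book to the right, green disc left. The 88 mm spacing fits. The lone coaster slopes about 0.077, so it is probably twisted. I go for that one first.

```bash
python3 -m inch '[[3,36,-30,0,0,-0.7],[6,71,-60,0,0,-0.7],[6,71,-110,0,0,-0.7],[6,71,-150,0,0,-0.7],[6,71,-180,0,0,-0.7],[6,71,-195,0,0,-0.7],[6,71,-205,0,0,-0.7],[6,71,-211,0,0,-0.7],[6,71,-211,0,0,-0.7]]' 82 
python3 -m inch '[[0,0,0,0,0,0],[0,0,0,0,0,0],[0,0,0,0,0,0],[0,0,0,0,0,0],[0,0,0,0,0,0],[0,0,0,0,0,0]]' 50 15
python3 -m inch '[[0,0,3,0,0,0],[0,0,8,0,0,0],[0,0,20,0,0,0],[0,0,40,0,0,0],[0,0,80,0,0,0],[0,0,120,0,0,0],[0,0,120,0,0,0]]'
python3 - <<'E'
from h import *
coasters('top','t2.png')
im,d,p=grab('wrist','w2.png')
im,d,p=grab('top')
P=cloud(p,d)
# stone: dark mask near, height
def rect(m,z,p):
    c=max(cv2.findContours(m.astype(np.uint8),cv2.RETR_EXTERNAL,cv2.CHAIN_APPROX_NONE)[0],key=cv2.contourArea)
    X=onz(p,c,z);r=cv2.minAreaRect((X[:,:2]*1000).astype(np.float32));print([np.round(a,1) for a in r],cv2.boundingRect(c))
box=(P[...,0]>.5)&(P[...,0]<.75)&(P[...,1]>-.03)&(P[...,1]<.15)
rect(box&(im.max(2)<50)&(P[...,2]<.03),.016,p)
box=(P[...,0]>.3)&(P[...,0]<.75)&(P[...,1]>.15)&(P[...,1]<.37)
hsv=cv2.cvtColor(im,cv2.COLOR_RGB2HSV)
rect(box&(hsv[...,2]<118)&(hsv[...,0]>80)&(P[...,2]<.04),.021,p)
E
```

```text
time: 2.88
position: [0.541, -0.1644, 0.031]
tool_rot: [2.379, 2.051, 0.0]
ft_force: [0.1, 0.4, 0.1]
grip_width: 0.94
grip_force: 0.0
time: 3.62
position: [0.5409, -0.1642, 0.0307]
tool_rot: [2.379, 2.051, 0.0]
ft_force: [-0.8, 0.4, 1.7]
grip_width: 0.685
grip_force: 15.0
time: 4.5
position: [0.5436, -0.1647, 0.1558]
tool_rot: [2.373, 2.046, 0.006]
ft_force: [-0.3, -0.6, -0.3]
grip_width: 0.683
grip_force: 15.0
top (255, 277, 32, 35) z0.0251 slope [-0.029  0.097] rect c [441.   59.3] size [57.4 62.4] ang 89.5
top (211, 60, 26, 23) z0.1178 slope [0.028 0.092] rect c [827.6 133.4] size [42.5 39.7] ang 46.4
[array([630.5,  67. ]), array([124.8, 125.5]), np.float64(87.1)] (233, 161, 69, 68)
[array([522., 257.]), array([146. , 237.2]), np.float64(88.1)] (121, 188, 87, 128)
```

Held (59.5 mm), and the stone is found at (630,67). Laying the first coaster on it.

```bash
python3 -m inch '[[15,38,0,0,0,0],[30,77,0,0,0,0],[45,116,0,0,0,0],[60,155,0,0,0,0],[75,194,0,0,0,0],[89,232,0,0,0,0],[89,232,-40,0,0,0],[89,232,-75,0,0,0],[89,232,-100,0,0,0],[89,232,-110,0,0,0],[89,232,-115,0,0,0],[89,232,-117,0,0,0],[89,232,-117,0,0,0],[89,232,-117,0,0,0]]'
python3 -m inch '[[0,0,0,0,0,0],[0,0,0,0,0,0],[0,0,0,0,0,0],[0,0,6,0,0,0],[0,0,20,0,0,0],[0,0,60,0,0,0],[0,-10,100,0,0,0],[0,-25,120,0,0,0],[0,-40,120,0,0,0],[0,-40,120,0,0,0]]' 74
python3 - <<'E'
from h import *
coasters('wrist','w3.png',400)
s=ctrl.get_state();print(s['position'],s['tool_rot'],s['time'])
E
```

```text
time: 6.4
position: [0.6302, 0.0678, 0.0344]
tool_rot: [2.379, 2.051, 0.002]
ft_force: [-0.2, -0.3, -0.1]
grip_width: 0.682
grip_force: 15.0
time: 7.65
position: [0.6289, 0.0247, 0.1518]
tool_rot: [-2.383, -2.046, 0.004]
ft_force: [-0.2, -0.4, 0.2]
grip_width: 0.852
grip_force: 0.0
wrist (0, 186, 117, 84) z0.0257 slope [-0.058  0.081] rect c [442.2  61.3] size [73.5 59.4] ang 1.5
wrist (272, 127, 88, 82) z0.0247 slope [-0.05  -0.057] rect c [631.3  73.4] size [54.6 59.4] ang 81.3
[0.62866614 0.02624852 0.15159921] [-2.3803247  -2.04746865  0.00391784] 7.7
```

View pics/w3.png

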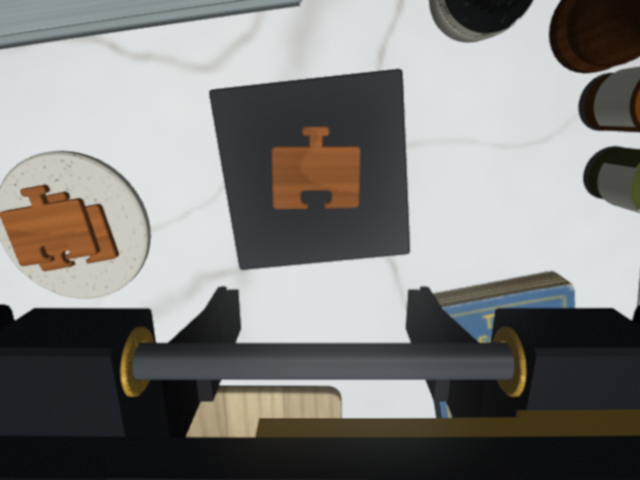

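The coaster lies centred on the stone with its slope rising toward −x,−y. I close the fingers and press that raised corner.

```bash
python3 -m inch '[[-14,13,-30,0,0,0],[-28,26,-60,0,0,0],[-28,26,-90,0,0,0],[-28,26,-102,0,0,0],[-28,26,-108,0,0,0],[-28,26,-112,0,0,0],[-28,26,-115,0,0,0],[-28,26,-117,0,0,0],[-28,26,-118,0,0,0],[-28,26,-118,0,0,0]]' 0 10
python3 -m inch '[[0,0,5,0,0,0],[0,0,20,0,0,0],[0,0,60,0,0,0],[15,-15,100,0,0,0],[28,-26,118,0,0,0],[28,-26,118,0,0,0],[28,-26,118,0,0,0]]'
python3 - <<'E'
from h import *
coasters('wrist','w4.png',400)
s=ctrl.get_state();print(s['position'],s['tool_rot'],s['time'])
E
```

```text
time: 8.95
position: [0.603, 0.0537, 0.0365]
tool_rot: [2.378, 2.05, 0.003]
ft_force: [1.2, -0.5, 2.9]
grip_width: 0.004
grip_force: 1.4
time: 9.82
position: [0.6284, 0.0286, 0.1527]
tool_rot: [-2.377, -2.051, 0.002]
ft_force: [-0.5, -0.3, -1.3]
grip_width: 0.004
grip_force: 0.0
wrist (4, 190, 116, 83) z0.0256 slope [-0.058  0.081] rect c [442.2  61.4] size [73.4 59.3] ang 1.3
wrist (272, 134, 88, 80) z0.0252 slope [0.054 0.055] rect c [630.   73.5] size [53.8 59.4] ang 81.6
wrist (588, 46, 52, 26) z0.0426 slope [1.195 1.74 ] rect c [816.9 118. ] size [13.7 31.3] ang 82.0
wrist (557, 31, 51, 48) z0.0149 slope [0.138 0.096] rect c [811.4 120.8] size [13.9 44.5] ang 43.3
[0.62818878 0.02873135 0.15233239] [-2.37656792 -2.05155692  0.00287712] 9.875
```

It tipped over: this one rocks. I press the opposite corner to confirm, then regrasp and lift.

```bash
python3 -m inch '[[14,26,-30,0,0,0],[28,53,-60,0,0,0],[28,53,-90,0,0,0],[28,53,-102,0,0,0],[28,53,-108,0,0,0],[28,53,-112,0,0,0],[28,53,-115,0,0,0],[28,53,-117,0,0,0],[28,53,-118,0,0,0],[28,53,-118,0,0,0]]' 
python3 -m inch '[[0,0,5,0,0,0],[0,0,20,0,0,0],[-6,-3,50,0,0,0],[-28,-33,90,0,0,0],[-28,-53,118,0,0,0],[-28,-53,118,0,0,0],[-28,-53,118,0,0,0],[-28,-53,118,0,0,0]]' 82
python3 - <<'E'
from h import *
coasters('wrist','w5.png',400)
s=ctrl.get_state();print(s['position'],s['tool_rot'],s['time'],s['joint_positions'],s['grip_width'])
E
```

```text
time: 11.12
position: [0.6582, 0.0807, 0.0363]
tool_rot: [2.379, 2.051, 0.001]
ft_force: [-0.3, -0.2, 3.4]
grip_width: 0.008
grip_force: 1.6
time: 12.12
position: [0.6289, 0.0292, 0.1523]
tool_rot: [-2.376, -2.052, 0.002]
ft_force: [0.5, -0.7, -0.1]
grip_width: 0.831
grip_force: 0.0
wrist (4, 191, 115, 83) z0.0256 slope [-0.057  0.081] rect c [442.2  61.4] size [73.5 59.4] ang 1.2
wrist (272, 134, 88, 81) z0.0247 slope [-0.049 -0.057] rect c [630.1  73.7] size [54.5 59.8] ang 81.6
[0.62894902 0.0290448  0.15227608] [-2.37611038e+00 -2.05216526e+00  1.88145449e-03] 12.175 [ 0.43013987  0.40607793 -0.6563136   1.59031259  0.25693842  1.2355504
 -0.41843221] 0.8739326602665618
```

Rocks back again, so it is twisted and goes to the tray. Regrasping and carrying it over with a quarter turn, then checking the tray before lowering.

```bash
python3 -m inch '[[0,20,-30,0,0,0],[0,40,-70,0,0,0],[0,40,-100,0,0,0],[0,40,-114,0,0,0],[0,40,-120,0,0,0],[0,40,-121,0,0,0],[0,40,-121,0,0,0]]' 82
python3 -m inch '[[0,0,0,0,0,0],[0,0,0,0,0,0],[0,0,0,0,0,0],[0,0,0,0,0,0],[0,0,0,0,0,0],[0,0,0,0,0,0],[0,0,5,0,0,0],[0,0,30,0,0,0],[0,0,80,0,0,0]]' 50 15
python3 -m inch '[[-3,15,0,0,0,8],[-6,34,0,0,0,16],[-9,54,0,0,0,24],[-12,72,0,0,0,32],[-15,90,0,0,0,40],[-18,108,0,0,0,48],[-21,126,0,0,0,56],[-24,144,0,0,0,64],[-28,160,0,0,0,73],[-32,174,0,0,0,82],[-36,188,0,0,0,90],[-36,188,0,0,0,96.5],[-36,188,0,0,0,96.5],[-36,188,0,0,0,96.5]]'
cat >> h.py <<'E'
def rect(m,z,p):
    c=max(cv2.findContours(m.astype(np.uint8),cv2.RETR_EXTERNAL,cv2.CHAIN_APPROX_NONE)[0],key=cv2.contourArea)
    X=onz(p,c,z);r=cv2.minAreaRect((X[:,:2]*1000).astype(np.float32));print([np.round(a,1) for a in r],cv2.boundingRect(c))
def plates(n='top',fn=None):
    im,d,p=grab(n,fn);P=cloud(p,d);hsv=cv2.cvtColor(im,cv2.COLOR_RGB2HSV)
    box=(P[...,0]>.5)&(P[...,0]<.77)&(P[...,1]>-.06)&(P[...,1]<.16)
    print('stone',end=' ');rect(box&(im.max(2)<50)&(P[...,2]<.03),.016,p)
    box=(P[...,0]>.3)&(P[...,0]<.75)&(P[...,1]>.13)&(P[...,1]<.37)
    print('tray',end=' ');rect(box&(hsv[...,2]<118)&(hsv[...,0]>80)&(P[...,2]<.04),.021,p)
    s=ctrl.get_state();print(np.round(s['position']*1000,1),np.round(s['tool_rot'],3),s['time'],np.round(s['joint_positions'],2),round(s['grip_width']*87,1))
    return im,d,p,P
E
python3 - <<'E'
from h import *
plates('top','t6.png'); grab('side','s6.png')
E
```

```text
time: 13.05
position: [0.6306, 0.0677, 0.0337]
tool_rot: [2.379, 2.05, 0.002]
ft_force: [0.6, 0.6, 0.2]
grip_width: 0.939
grip_force: 0.0
time: 14.18
position: [0.6279, 0.0673, 0.1112]
tool_rot: [-2.377, -2.049, 0.006]
ft_force: [0.9, -0.7, -0.8]
grip_width: 0.686
grip_force: 15.0
time: 15.92
position: [0.5939, 0.2554, 0.1125]
tool_rot: [-0.058, -3.141, 0.0]
ft_force: [0.4, -0.7, 0.3]
grip_width: 0.682
grip_force: 15.0
stone [array([630.7,  66.9]), array([125.1, 125.8]), np.float64(87.1)] (233, 161, 69, 68)
tray [array([578.7, 207.9]), array([ 62.6, 123.1]), np.float64(88.4)] (175, 189, 35, 66)
[593.9 255.4 112.6] [ 0.057  3.141 -0.   ] 15.975 [ 0.28  0.61 -1.    1.58  0.53  1.25  0.73] 59.6
```

View pics/t6.png

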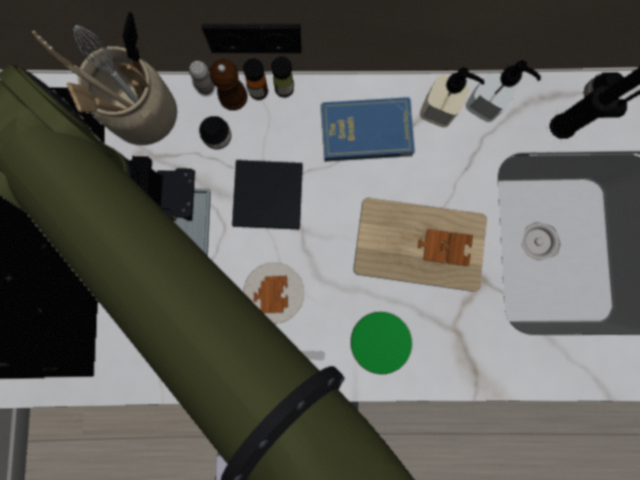

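The stone, board and tray edge (column ~210) are unchanged; the pair still lies on the board at (446,246). Lowering into the tray.

```bash
python3 -m inch '[[0,0,-40,0,0,0],[0,0,-70,0,0,0],[0,0,-84,0,0,0],[0,0,-90,0,0,0],[0,0,-91,0,0,0],[0,0,-91,0,0,0]]'
python3 -m inch '[[0,0,0,0,0,0],[0,0,0,0,0,0],[0,0,0,0,0,0],[0,0,10,0,0,0],[0,0,40,0,0,0],[0,0,90,0,0,0],[0,0,100,0,0,0]]' 71
python3 -m inch '[[-3,-30,10,0,0,-8],[-6,-70,10,0,0,-16],[-10,-110,10,0,0,-24],[-14,-150,10,0,0,-34],[-20,-190,10,0,0,-44],[-28,-230,10,0,0,-54],[-36,-280,10,0,0,-64],[-44,-330,10,0,0,-74],[-54,-380,10,0,0,-84],[-64,-430,10,0,0,-96],[-67,-470,10,0,0,-96.5],[-67,-470,10,0,0,-96.5],[-67,-470,10,0,0,-96.5]]' 82
python3 - <<'E'
from h import *
plates('top','t7.png')
coasters('top')
coasters('wrist','w7.png',400)
E
```

```text
time: 16.77
position: [0.5944, 0.2562, 0.0227]
tool_rot: [0.054, 3.14, 0.001]
ft_force: [0.0, -0.1, -0.6]
grip_width: 0.685
grip_force: 15.0
time: 17.65
position: [0.5954, 0.2575, 0.1262]
tool_rot: [0.053, 3.135, 0.005]
ft_force: [-0.6, 0.1, -0.3]
grip_width: 0.817
grip_force: 0.0
time: 19.27
position: [0.5272, -0.213, 0.1314]
tool_rot: [-2.376, -2.054, -0.002]
ft_force: [0.4, -0.6, -0.3]
grip_width: 0.943
grip_force: 0.0
stone [array([630.7,  66.9]), array([125.3, 125.9]), np.float64(87.1)] (233, 161, 69, 68)
tray [array([520.9, 254.3]), array([153.7, 241.3]), np.float64(88.4)] (120, 188, 91, 131)
[ 527.3 -212.4  131.5] [-2.375e+00 -2.055e+00 -2.000e-03] 19.325 [ 0.9   0.29 -0.65  1.77  0.19  1.15  0.05] 82.1
top (255, 277, 32, 35) z0.0251 slope [-0.022  0.089] rect c [441.   59.3] size [57.4 62.4] ang 89.5
top (153, 202, 31, 28) z0.0113 slope [ 0.065 -0.039] rect c [590.9 256.1] size [56.3 51.2] ang 87.3
top (213, 60, 24, 22) z0.1184 slope [-0.022  0.128] rect c [828.4 132.1] size [38.4 36.3] ang 57.7
wrist (288, 252, 85, 91) z0.0215 slope [0.002 0.009] rect c [ 526.9 -252.3] size [69.3 59.1] ang 81.6
```

The coaster lies in the tray at (591,256), seen from above. Next the end coaster of the pair, lifted straight up.

```bash
python3 -m inch '[[-3,-40,-10,0,0,0],[-6,-80,-20,0,0,0],[-6,-80,-60,0,0,0],[-6,-80,-85,0,0,0],[-6,-80,-96,0,0,0],[-6,-80,-101,0,0,0],[-6,-80,-101,0,0,0],[-6,-80,-101,0,0,0]]' 82
python3 -m inch '[[0,0,0,0,0,0],[0,0,0,0,0,0],[0,0,0,0,0,0],[0,0,0,0,0,0],[0,0,0,0,0,0],[0,0,2,0,0,0],[0,0,5,0,0,0],[0,0,10,0,0,0],[0,0,20,0,0,0],[0,0,50,0,0,0],[0,0,120,0,0,0],[0,0,120,0,0,0]]' 50 15
python3 - <<'E'
from h import *
plates('top','t8.png')
coasters('top')
im,d,p=grab('side','s8.png')
E
```

```text
time: 20.42
position: [0.5215, -0.2944, 0.0317]
tool_rot: [2.378, 2.05, 0.001]
ft_force: [-0.2, 1.2, -0.8]
grip_width: 0.942
grip_force: 0.0
time: 21.92
position: [0.524, -0.2953, 0.1565]
tool_rot: [2.372, 2.045, 0.004]
ft_force: [-0.9, 0.6, -0.5]
grip_width: 0.687
grip_force: 15.0
stone [array([630.6,  67. ]), array([125.9, 126.5]), np.float64(87.1)] (233, 161, 69, 68)
tray [array([521.4, 254.6]), array([156.3, 245.6]), np.float64(88.2)] (119, 187, 92, 133)
[ 522.9 -295.   155. ] [2.374 2.047 0.003] 21.975 [ 0.98  0.32 -0.62  1.67  0.2   1.2   0.17] 59.7
top (255, 277, 32, 35) z0.0250 slope [-0.027  0.087] rect c [441.   59.3] size [57.4 62.4] ang 89.5
top (419, 229, 30, 34) z0.0213 slope [ 0.003 -0.006] rect c [ 530.  -245.1] size [53.1 58.8] ang 80.8
top (463, 221, 18, 36) z0.1457 slope [ 0.011 -0.054] rect c [ 528.8 -275.2] size [26.5 58.8] ang 81.7
top (153, 202, 31, 28) z0.0114 slope [ 0.07  -0.049] rect c [590.9 256.1] size [56.1 51.3] ang 87.1
```

View pics/s8.png

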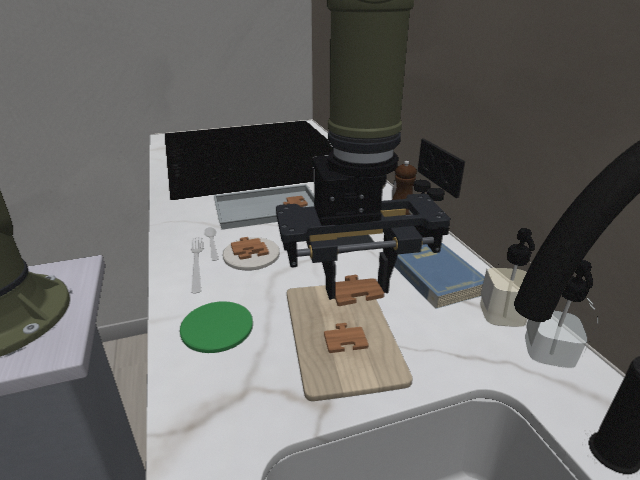

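The coaster at (358,290) is held above the board and its neighbour at (346,338) stayed put. Taking it to the stone.

```bash
python3 -m inch '[[14,45,0,0,0,0],[28,90,0,0,0,0],[42,136,0,0,0,0],[56,181,0,0,0,0],[70,226,0,0,0,0],[84,271,0,0,0,0],[98,320,0,0,0,0],[109,361,0,0,0,0],[109,361,-40,0,0,0],[109,361,-75,0,0,0],[109,361,-100,0,0,0],[109,361,-112,0,0,0],[109,361,-117,0,0,0],[109,361,-117,0,0,0],[109,361,-117,0,0,0]]'
python3 -m inch '[[0,0,0,0,0,0],[0,0,0,0,0,0],[0,0,0,0,0,0],[0,0,6,0,0,0],[0,0,20,0,0,0],[0,0,60,0,0,0],[0,-10,100,0,0,0],[0,-25,120,0,0,0],[0,-40,120,0,0,0],[0,-40,120,0,0,0],[0,-40,120,0,0,0]]' 74
python3 - <<'E'
from h import *
plates('top')
coasters('wrist','w9.png',400)
E
```

```text
time: 23.95
position: [0.6305, 0.0669, 0.0344]
tool_rot: [2.379, 2.051, 0.002]
ft_force: [-0.3, 0.1, -0.9]
grip_width: 0.685
grip_force: 15.0
time: 25.32
position: [0.6287, 0.0268, 0.1518]
tool_rot: [-2.378, -2.05, 0.003]
ft_force: [-0.2, -0.8, 0.2]
grip_width: 0.849
grip_force: 0.0
stone [array([623.3, 126.1]), array([121.3,  36.4]), np.float64(15.2)] (233, 166, 21, 61)
tray [array([521.4, 254.4]), array([152.9, 239.1]), np.float64(88.3)] (121, 188, 90, 130)
[628.8  27.4 152. ] [-2.377e+00 -2.051e+00  2.000e-03] 25.375 [ 0.49  0.43 -0.74  1.59  0.3   1.24 -0.45] 74.2
wrist (3, 189, 116, 83) z0.0257 slope [-0.058  0.08 ] rect c [442.2  61.4] size [73.6 59.4] ang 1.7
wrist (274, 133, 87, 81) z0.0247 slope [ 0.028 -0.069] rect c [631.7  72.4] size [54.4 59.2] ang 81.6
```

Slope rises to +x,−y, so it is likely twisted. I press that corner, look, then press the other.

```bash
python3 -m inch '[[12,9,-30,0,0,0],[24,19,-60,0,0,0],[24,19,-90,0,0,0],[24,19,-102,0,0,0],[24,19,-108,0,0,0],[24,19,-112,0,0,0],[24,19,-115,0,0,0],[24,19,-117,0,0,0],[24,19,-118,0,0,0],[24,19,-118,0,0,0]]' 0 10
python3 -m inch '[[0,0,5,0,0,0],[0,0,20,0,0,0],[0,0,60,0,0,0],[-12,-12,100,0,0,0],[-24,-19,118,0,0,0],[-24,-19,118,0,0,0],[-24,-19,118,0,0,0]]'
python3 -c "
from h import *
coasters('wrist',None,1500)"
python3 -m inch '[[-11,30,-30,0,0,0],[-22,60,-60,0,0,0],[-22,60,-90,0,0,0],[-22,60,-102,0,0,0],[-22,60,-108,0,0,0],[-22,60,-112,0,0,0],[-22,60,-115,0,0,0],[-22,60,-117,0,0,0],[-22,60,-118,0,0,0],[-22,60,-118,0,0,0]]' 
python3 -m inch '[[0,0,5,0,0,0],[0,0,20,0,0,0],[6,-6,50,0,0,0],[22,-40,90,0,0,0],[22,-60,118,0,0,0],[22,-60,118,0,0,0],[22,-60,118,0,0,0],[22,-60,118,0,0,0]]' 82
python3 -c "
from h import *
coasters('wrist',None,1500)"
```

```text
time: 26.68
position: [0.6534, 0.046, 0.0365]
tool_rot: [-2.379, -2.051, 0.001]
ft_force: [-3.9, 0.5, 5.7]
grip_width: 0.006
grip_force: 2.3
time: 27.55
position: [0.6297, 0.0269, 0.1533]
tool_rot: [2.379, 2.051, 0.0]
ft_force: [-1.0, 0.2, -0.4]
grip_width: 0.006
grip_force: 0.0
wrist (1, 188, 116, 84) z0.0257 slope [-0.057  0.08 ] rect c [442.1  61.4] size [73.7 59.3] ang 1.8
wrist (273, 134, 88, 79) z0.0253 slope [-0.035  0.067] rect c [632.5  71.9] size [53.1 59.4] ang 81.5
time: 28.85
position: [0.6082, 0.0867, 0.0363]
tool_rot: [2.379, 2.051, 0.001]
ft_force: [-0.8, -1.3, 3.6]
grip_width: 0.007
grip_force: 1.9
time: 29.85
position: [0.6286, 0.0282, 0.1524]
tool_rot: [-2.376, -2.053, 0.002]
ft_force: [0.5, 0.5, -0.7]
grip_width: 0.837
grip_force: 0.0
wrist (3, 190, 116, 83) z0.0257 slope [-0.059  0.081] rect c [442.2  61.3] size [73.5 59.4] ang 1.2
wrist (275, 135, 87, 80) z0.0247 slope [ 0.029 -0.069] rect c [632.2  72.1] size [53.9 59.5] ang 81.7
```

It rocks too, so it goes in the tray's middle slot.

```bash
python3 -m inch '[[0,20,-30,0,0,0],[1,39,-70,0,0,0],[1,39,-100,0,0,0],[1,39,-114,0,0,0],[1,39,-120,0,0,0],[1,39,-121,0,0,0],[1,39,-121,0,0,0]]' 82
python3 -m inch '[[0,0,0,0,0,0],[0,0,0,0,0,0],[0,0,0,0,0,0],[0,0,0,0,0,0],[0,0,0,0,0,0],[0,0,0,0,0,0],[0,0,5,0,0,0],[0,0,30,0,0,0],[0,0,80,0,0,0],[0,0,80,0,0,0]]' 50 15
python3 -c "
from h import *
plates('top')"
python3 -m inch '[[-9,15,0,0,0,8],[-18,34,0,0,0,16],[-27,54,0,0,0,24],[-36,72,0,0,0,32],[-45,90,0,0,0,40],[-54,108,0,0,0,48],[-63,126,0,0,0,56],[-72,144,0,0,0,64],[-82,160,0,0,0,73],[-92,174,0,0,0,82],[-104,191,0,0,0,90],[-104,191,0,0,0,96.5],[-104,191,0,0,0,96.5],[-104,191,0,0,0,96.5]]'
python3 -c "
from h import *
plates('top','t10.png')"
```

```text
time: 30.78
position: [0.6316, 0.0657, 0.0337]
tool_rot: [2.379, 2.05, 0.002]
ft_force: [-0.2, -0.8, -1.2]
grip_width: 0.939
grip_force: 0.0
time: 32.02
position: [0.6336, 0.0669, 0.1173]
tool_rot: [2.376, 2.048, 0.01]
ft_force: [0.5, -0.3, 0.3]
grip_width: 0.688
grip_force: 15.0
stone [array([699.9, -53.2]), array([13.5,  2. ]), np.float64(89.7)] (326, 158, 8, 2)
tray [array([521.3, 254.4]), array([153.3, 241.9]), np.float64(88.4)] (120, 188, 91, 131)
[632.1  66.2 114.9] [2.377 2.05  0.005] 32.075 [ 0.43  0.47 -0.74  1.62  0.34  1.18 -0.53] 59.1
time: 33.83
position: [0.5266, 0.2562, 0.1119]
tool_rot: [-0.058, -3.14, 0.001]
ft_force: [0.9, -0.1, -1.1]
grip_width: 0.689
grip_force: 15.0
stone [array([630.7,  67. ]), array([125.6, 126. ]), np.float64(87.1)] (233, 161, 69, 68)
tray [array([523.7, 254.9]), array([155.7, 236.3]), np.float64(88.6)] (126, 188, 85, 128)
[526.7 256.3 112.1] [-5.70e-02 -3.14e+00  1.00e-03] 33.875 [ 0.4   0.54 -1.14  1.73  0.52  1.21  0.65] 59.5
```

```bash
python3 -m inch '[[0,0,-40,0,0,0],[0,0,-70,0,0,0],[0,0,-84,0,0,0],[0,0,-90,0,0,0],[0,0,-91,0,0,0],[0,0,-91,0,0,0]]'
python3 -m inch '[[0,0,0,0,0,0],[0,0,0,0,0,0],[0,0,0,0,0,0],[0,0,10,0,0,0],[0,0,40,0,0,0],[0,0,90,0,0,0],[0,0,100,0,0,0]]' 71
python3 -m inch '[[0,-30,10,0,0,-8],[0,-70,10,0,0,-16],[0,-110,10,0,0,-24],[0,-150,10,0,0,-34],[0,-190,10,0,0,-44],[0,-230,10,0,0,-54],[0,-280,10,0,0,-64],[0,-330,10,0,0,-74],[0,-380,10,0,0,-84],[0,-430,10,0,0,-96],[0,-490,10,0,0,-96.5],[0,-490,10,0,0,-96.5],[0,-490,10,0,0,-96.5]]' 82
python3 - <<'E'
from h import *
plates('top','t11.png')
coasters('top')
coasters('wrist','w11.png',400)
E
```

```text
time: 34.62
position: [0.5274, 0.2572, 0.0225]
tool_rot: [0.054, 3.14, 0.001]
ft_force: [0.7, -0.2, -0.6]
grip_width: 0.681
grip_force: 15.0
time: 35.5
position: [0.5283, 0.2585, 0.1256]
tool_rot: [0.053, 3.136, 0.004]
ft_force: [0.3, -0.1, -0.8]
grip_width: 0.823
grip_force: 0.0
time: 37.12
position: [0.5265, -0.2325, 0.1313]
tool_rot: [-2.378, -2.051, -0.001]
ft_force: [-0.5, 0.5, 0.9]
grip_width: 0.944
grip_force: 0.0
stone [array([630.7,  67. ]), array([125.5, 126. ]), np.float64(87.1)] (233, 161, 69, 68)
tray [array([521.1, 254.5]), array([154.2, 242.2]), np.float64(88.3)] (120, 188, 91, 131)
[ 526.8 -231.6  131.4] [-2.377e+00 -2.053e+00 -1.000e-03] 37.175 [ 1.02  0.33 -0.77  1.75  0.25  1.16  0.03] 82.2
top (255, 277, 32, 35) z0.0251 slope [-0.028  0.08 ] rect c [441.   59.3] size [57.4 62.4] ang 89.5
top (151, 238, 32, 27) z0.0111 slope [0.048 0.032] rect c [523.5 256.7] size [57.9 49.2] ang 89.6
top (419, 229, 14, 32) z0.0217 slope [-0.004  0.034] rect c [ 531.9 -230.1] size [22.3 59.1] ang 81.6
top (153, 203, 31, 27) z0.0113 slope [ 0.065 -0.046] rect c [590.3 255.6] size [56.3 50. ] ang 89.7
top (213, 60, 22, 20) z0.1184 slope [-0.019  0.096] rect c [829.  133.4] size [34.2 36.2] ang 0.3
wrist (284, 225, 87, 75) z0.0217 slope [0.    0.004] rect c [ 528.2 -244.7] size [53.8 58.9] ang 81.7
```

```bash
python3 -m inch '[[0,-10,-10,0,0,0],[0,-18,-20,0,0,0],[0,-18,-60,0,0,0],[0,-18,-85,0,0,0],[0,-18,-96,0,0,0],[0,-18,-101,0,0,0],[0,-18,-101,0,0,0],[0,-18,-101,0,0,0]]' 82
python3 -m inch '[[0,0,0,0,0,0],[0,0,0,0,0,0],[0,0,0,0,0,0],[0,0,0,0,0,0],[0,0,0,0,0,0],[0,0,2,0,0,0],[0,0,5,0,0,0],[0,0,10,0,0,0],[0,0,20,0,0,0],[0,0,50,0,0,0],[0,0,120,0,0,0],[0,0,120,0,0,0]]' 50 15
python3 -c "
from h import *
plates('top')"
python3 -m inch '[[13,40,0,0,0,0],[26,80,0,0,0,0],[39,120,0,0,0,0],[52,160,0,0,0,0],[65,200,0,0,0,0],[78,240,0,0,0,0],[91,280,0,0,0,0],[103,318,0,0,0,0],[103,318,-40,0,0,0],[103,318,-75,0,0,0],[103,318,-100,0,0,0],[103,318,-112,0,0,0],[103,318,-117,0,0,0],[103,318,-117,0,0,0],[103,318,-117,0,0,0]]'
python3 -m inch '[[0,0,0,0,0,0],[0,0,0,0,0,0],[0,0,0,0,0,0],[0,0,6,0,0,0],[0,0,20,0,0,0],[0,0,60,0,0,0],[0,-10,100,0,0,0],[0,-25,120,0,0,0],[0,-40,120,0,0,0],[0,-40,120,0,0,0],[0,-40,120,0,0,0]]' 74
python3 - <<'E'
from h import *
plates('top')
coasters('wrist','w12.png',400)
E
```

```text
time: 38.28
position: [0.5275, -0.2515, 0.0316]
tool_rot: [2.378, 2.05, 0.001]
ft_force: [0.9, -0.3, 0.3]
grip_width: 0.943
grip_force: 0.0
time: 39.78
position: [0.53, -0.2519, 0.1562]
tool_rot: [2.372, 2.046, 0.005]
ft_force: [0.3, -0.6, -0.1]
grip_width: 0.681
grip_force: 15.0
stone [array([630.7,  67. ]), array([125.9, 126.3]), np.float64(87.1)] (233, 161, 69, 68)
tray [array([521.3, 254.5]), array([155.3, 242.6]), np.float64(88.3)] (120, 187, 91, 132)
[ 528.8 -251.9  154.7] [2.374 2.047 0.003] 39.825 [ 1.05  0.32 -0.77  1.7   0.24  1.2   0.07] 59.6
time: 41.7
position: [0.6304, 0.0669, 0.0345]
tool_rot: [2.379, 2.051, 0.002]
ft_force: [-0.1, -0.3, -0.2]
grip_width: 0.682
grip_force: 15.1
time: 43.08
position: [0.6287, 0.0268, 0.1518]
tool_rot: [-2.378, -2.05, 0.003]
ft_force: [-0.4, 0.6, -0.8]
grip_width: 0.846
grip_force: 0.0
stone [array([626. , 123.1]), array([136.,  49.]), np.float64(18.4)] (233, 160, 29, 67)
tray [array([521.4, 254.3]), array([152.5, 239. ]), np.float64(88.3)] (121, 188, 89, 130)
[628.8  27.4 152.1] [-2.377e+00 -2.051e+00  2.000e-03] 43.125 [ 0.56  0.46 -0.84  1.59  0.35  1.26 -0.48] 74.1
wrist (3, 189, 116, 83) z0.0257 slope [-0.058  0.08 ] rect c [442.3  61.4] size [73.7 59.3] ang 1.3
wrist (274, 133, 87, 80) z0.0241 slope [ 0.001 -0.   ] rect c [631.6  72.7] size [53.8 59.4] ang 81.6
```

Slope 0: it looks flat. I press all four corners.

```bash
python3 -m inch '[[14,26,-30,0,0,0],[28,52,-60,0,0,0],[28,52,-90,0,0,0],[28,52,-104,0,0,0],[28,52,-112,0,0,0],[28,52,-116,0,0,0],[28,52,-118,0,0,0],[28,52,-118,0,0,0]]' 0 10
python3 -m inch '[[0,0,8,0,0,0],[0,0,16,0,0,0],[-5,-32,16,0,0,0],[-5,-32,8,0,0,0],[-5,-32,3,0,0,0],[-5,-32,0,0,0,0],[-5,-32,0,0,0,0]]'
python3 -m inch '[[0,0,8,0,0,0],[0,0,16,0,0,0],[-30,5,16,0,0,0],[-49,8,16,0,0,0],[-49,8,8,0,0,0],[-49,8,3,0,0,0],[-49,8,0,0,0,0],[-49,8,0,0,0,0]]'
python3 -m inch '[[0,0,8,0,0,0],[0,0,16,0,0,0],[4,31,16,0,0,0],[4,31,8,0,0,0],[4,31,3,0,0,0],[4,31,0,0,0,0],[4,31,0,0,0,0]]'
python3 -m inch '[[0,0,8,0,0,0],[0,0,20,0,0,0],[6,-10,60,0,0,0],[22,-40,100,0,0,0],[22,-59,118,0,0,0],[22,-59,118,0,0,0],[22,-59,118,0,0,0]]' 82
python3 - <<'E'
from h import *
im,d,p,P,m=coasters('wrist','w13.png',1500)
# pile: layered heights
q=(P[...,0]>.38)&(P[...,0]<.5)&(P[...,1]>0)&(P[...,1]<.12)&(m>0)
z=P[...,2][q];print(np.histogram(z,bins=np.arange(.008,.034,.002)))
E
python3 -m inch '[[0,20,0,0,0,0],[-30,40,20,0,0,0],[-60,20,30,0,0,0],[-100,10,50,0,0,0],[-150,-15,60,0,0,0],[-190,-25,60,0,0,0],[-190,-25,60,0,0,0],[-190,-25,60,0,0,0]]'
python3 - <<'E'
from h import *
im,d,p,P,m=coasters('wrist','w14.png',1500)
cv2.imwrite('pics/w14c.png',im[:,:,::-1])
s=ctrl.get_state();print(s['position'])
E
```

```text
time: 44.18
position: [0.6586, 0.0791, 0.0375]
tool_rot: [2.379, 2.05, 0.003]
ft_force: [-1.0, -0.6, 4.8]
grip_width: 0.045
grip_force: 2.3
time: 45.05
position: [0.6526, 0.0474, 0.0375]
tool_rot: [2.378, 2.052, -0.002]
ft_force: [-5.2, -2.2, 11.9]
grip_width: 0.005
grip_force: 5.8
time: 46.05
position: [0.6044, 0.0545, 0.0374]
tool_rot: [2.38, 2.05, -0.002]
ft_force: [-6.0, -2.4, 14.6]
grip_width: 0.002
grip_force: 7.6
time: 46.92
position: [0.6075, 0.0852, 0.0374]
tool_rot: [2.38, 2.05, -0.003]
ft_force: [-6.7, -0.1, 15.1]
grip_width: 0.005
grip_force: 7.5
time: 47.8
position: [0.6289, 0.0277, 0.1526]
tool_rot: [-2.378, -2.051, 0.001]
ft_force: [-1.3, -0.7, 0.8]
grip_width: 0.718
grip_force: 0.0
wrist (3, 189, 116, 84) z0.0257 slope [-0.058  0.081] rect c [442.2  61.3] size [73.5 59.5] ang 1.6
wrist (277, 133, 87, 80) z0.0241 slope [-0.001 -0.   ] rect c [633.7  72.8] size [53.9 59.3] ang 80.4
(array([   0,    1,    4,   62,  224, 1193,  201,  169, 2096, 2254,    8,
          0]), array([0.008, 0.01 , 0.012, 0.014, 0.016, 0.018, 0.02 , 0.022, 0.024,
       0.026, 0.028, 0.03 , 0.032]))
time: 48.85
position: [0.4401, 0.0032, 0.2135]
tool_rot: [2.377, 2.053, 0.001]
ft_force: [1.4, 0.1, -0.3]
grip_width: 0.939
grip_force: 0.0
wrist (268, 113, 87, 77) z0.0258 slope [-0.046  0.071] rect c [438.4  60.8] size [65.2 58.8] ang 1.4
wrist (506, 62, 83, 74) z0.0238 slope [0.    0.001] rect c [632.8  72.6] size [55.  61.5] ang 80.1
[0.44037891 0.00330185 0.21349021]
```

View pics/w14.png

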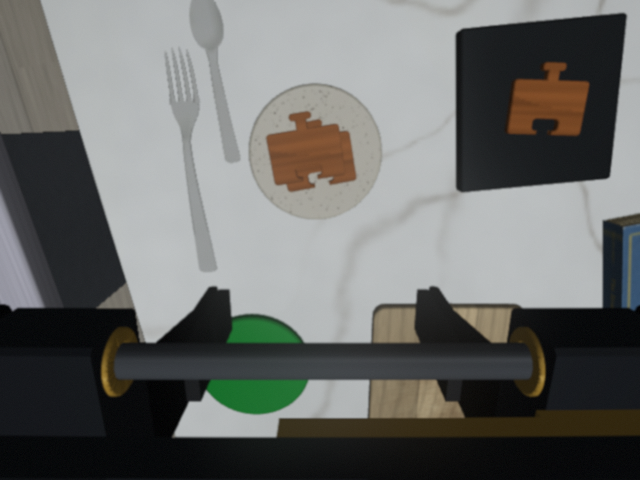

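Wrist view: pile at (312,152), with the lower coaster peeking out right and below; the tested coaster is flat on the stone at (550,105). Enlarging the pile and splitting it by height.

Run:
```python
from h import *
im,d,p=grab('wrist'); P=cloud(p,d); m=mask(im)
x0,y0=245,90
c=cv2.resize(im[y0:y0+115,x0:x0+140,::-1],None,fx=5,fy=5,interpolation=cv2.INTER_CUBIC)
c=cv2.convertScaleAbs(c,alpha=1.6)
cv2.imwrite('pics/pile15.png',c)
q=(P[...,0]>.38)&(P[...,0]<.5)&(P[...,1]>0)&(P[...,1]<.12)&(m>0)
top=(q&(P[...,2]>.0222)).astype(np.uint8)
o=cv2.morphologyEx(top,cv2.MORPH_OPEN,np.ones((19,19)))
for a,b,z in(('top all',top,.025),('top body',o,.025)):
    print(a,end=' ');rect(b,z,p)
low=(q&(P[...,2]<.0205)&(P[...,2]>.015)).astype(np.uint8)
Q=P[low>0];print('low extents',np.round(np.percentile(Q,[1,99],axis=0),4).tolist(),len(Q))
```

```text
top all [array([434.9,  63.1]), array([58.3, 54.1]), np.float64(0.6)] (268, 113, 77, 72)
top body [array([417.9,  61.4]), array([27.4, 23.1]), np.float64(81.6)] (271, 136, 29, 35)
low extents [[0.4169, 0.0306, 0.0173], [0.4714, 0.0821, 0.0204]] 868
```

View pics/pile15.png

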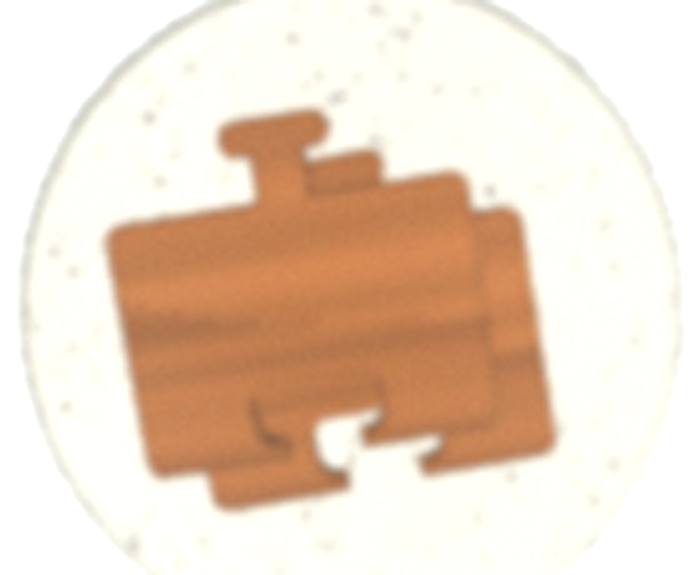

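The crop shows the upper coaster's body corners at about (107,230), (467,170), (495,430), (152,477). The lower one's corners are at (520,207), (555,450), (213,508) and its tab head end at (380,152).

Run:
```python
from h import *
p=ctrl.camera_params('wrist')
def w(pts,z):
    q=np.array(pts,float)/5+[245,90]-.4
    return onz(p,q,z)[:,:2]*1000
T=w([(107,228),(469,168),(497,432),(150,478)],25)
T=w([(107,228),(469,168),(497,432),(150,478)],.025)
L=w([(522,205),(558,450),(212,510),(381,150)],.018)
TT=w([(222,122),(326,108),(273,115)],.025)
print('top',T.round(1).tolist(),'c',T.mean(0).round(1));
ang=lambda v:np.degrees(np.arctan2(v[1],v[0]))
print('top x ang',ang(T[1]-T[0]),ang(T[2]-T[3]),'y',ang(T[0]-T[3]),ang(T[1]-T[2]),np.linalg.norm(T[1]-T[0]),np.linalg.norm(T[1]-T[2]),'tab',TT.round(1).tolist())
print('low',L.round(1).tolist(),'xang',ang(L[1]-L[2]),'y',ang(L[0]-L[1]),np.linalg.norm(L[1]-L[2]),np.linalg.norm(L[0]-L[1]),'c',((L[0]+L[2])/2).round(1))
```

```text
top [[405.1, 77.9], [464.5, 78.6], [463.5, 35.9], [404.7, 36.7]] c [434.5  57.3]
top x ang 0.7063568008842361 -0.8040938694866844 y 89.4659859347235 88.58130057921066 59.41377199376126 42.68343510136679 tab [[426.4, 91.3], [443.2, 91.0], [434.6, 91.2]]
low [[472.6, 71.4], [473.6, 30.4], [413.3, 28.8], [450.9, 83.4]] xang 1.5326115105856755 y 91.34987895011884 60.30485056294678 41.02626610704185 c [443.   50.1]
```

Pile poses: upper at (434.5,57.3) with yaw about −0.5°, lower at (443,50) with yaw about 1.4°. The sizes and tab tips fit. I fetch the flat one and lay it over the mean of the two, tab to +y.

```bash
python3 -m inch '[[48,16,0,0,0,-0.5],[96,32,-30,0,0,-1],[144,48,-60,0,0,-1.3],[192,65,-90,0,0,-1.3],[192,65,-140,0,0,-1.3],[192,65,-170,0,0,-1.3],[192,65,-179,0,0,-1.3],[192,65,-181,0,0,-1.3],[192,65,-181,0,0,-1.3]]' 82
python3 -m inch '[[0,0,0,0,0,0],[0,0,0,0,0,0],[0,0,0,0,0,0],[0,0,0,0,0,0],[0,0,0,0,0,0],[0,0,0,0,0,0],[0,0,5,0,0,0],[0,0,30,0,0,0],[0,0,80,0,0,0]]' 50 15
python3 -m inch '[[-38,-2,0,0,0,2],[-77,-4,0,0,0,4],[-115,-6,0,0,0,6],[-154,-8,0,0,0,8],[-193,-12,0,0,0,10.2],[-193,-12,-30,0,0,10.2],[-193,-12,-40,0,0,10.2],[-193,-12,-40,0,0,10.2],[-193,-12,-40,0,0,10.2]]'
python3 - <<'E'
from h import *
s=ctrl.get_state();print(s['position'],s['tool_rot'],s['grip_width']*87)
im,d,p=grab('wrist');cv2.imwrite('pics/w16.png',im[90:480,120:520,::-1])
E
```

```text
time: 50.08
position: [0.6327, 0.0672, 0.0335]
tool_rot: [2.402, 2.024, 0.003]
ft_force: [-0.1, 0.2, -0.2]
grip_width: 0.943
grip_force: 0.0
time: 51.2
position: [0.6299, 0.0664, 0.1111]
tool_rot: [-2.4, -2.022, 0.006]
ft_force: [1.1, -0.5, 0.0]
grip_width: 0.682
grip_force: 15.0
time: 52.32
position: [0.4392, 0.0563, 0.0727]
tool_rot: [-2.209, -2.229, -0.003]
ft_force: [0.3, 0.1, -0.7]
grip_width: 0.684
grip_force: 15.0
[0.43917264 0.05625242 0.07270474] [-2.20939863 -2.22942254 -0.00311549] 59.5013948724067
```

View pics/w16.png

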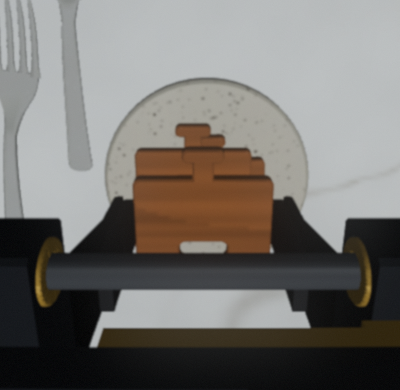

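The coaster is held level over the pile, with its tab the same way. Lowering and releasing.

```bash
python3 -m inch '[[0,-2,-15,0,0,0],[0,-2,-25,0,0,0],[0,-2,-29,0,0,0],[0,-2,-30,0,0,0],[0,-2,-30,0,0,0]]'
python3 -m inch '[[0,0,0,0,0,0],[0,0,0,0,0,0],[0,0,0,0,0,0],[0,0,0,0,0,0],[0,0,10,0,0,0],[0,0,40,0,0,0],[0,-20,90,0,0,0],[0,-50,150,0,0,0],[0,-50,170,0,0,0],[0,-50,170,0,0,0],[0,-50,170,0,0,0]]' 76
python3 - <<'E'
from h import *
im,d,p,P,m=coasters('wrist','w17.png',1500)
c=cv2.resize(im[90:205,245:385,::-1],None,fx=5,fy=5,interpolation=cv2.INTER_CUBIC)
cv2.imwrite('pics/pile17.png',cv2.convertScaleAbs(c,alpha=1.6))
plates('top','t17.png');coasters('top')
E
```

```text
time: 53.0
position: [0.439, 0.053, 0.0429]
tool_rot: [2.213, 2.23, 0.001]
ft_force: [-0.0, 0.4, -0.5]
grip_width: 0.684
grip_force: 15.0
time: 54.38
position: [0.4382, 0.0034, 0.2119]
tool_rot: [-2.211, -2.23, 0.001]
ft_force: [0.8, 0.2, -0.6]
grip_width: 0.872
grip_force: 0.0
wrist (283, 112, 81, 74) z0.0329 slope [ 0.018 -0.058] rect c [438.4  61.1] size [63.7 56.9] ang 0.7
stone [array([630.1,  66.9]), array([125.7, 127.3]), np.float64(87.2)] (233, 161, 69, 67)
tray [array([521.2, 254.3]), array([154.4, 241.9]), np.float64(88.3)] (120, 188, 91, 131)
[437.9   3.6 211.4] [-2.21e+00 -2.23e+00  1.00e-03] 54.475 [ 1.27 -0.23 -1.17  1.95 -0.22  1.29  0.18] 76.0
top (151, 238, 32, 27) z0.0113 slope [0.058 0.029] rect c [523.5 256.7] size [58.1 49.2] ang 89.6
top (153, 203, 31, 27) z0.0113 slope [ 0.066 -0.042] rect c [590.3 255.6] size [56.4 50. ] ang 89.7
top (213, 60, 22, 20) z0.1187 slope [-0.009  0.109] rect c [828.9 133.4] size [34.2 36.2] ang 0.2
```

View pics/pile17.png

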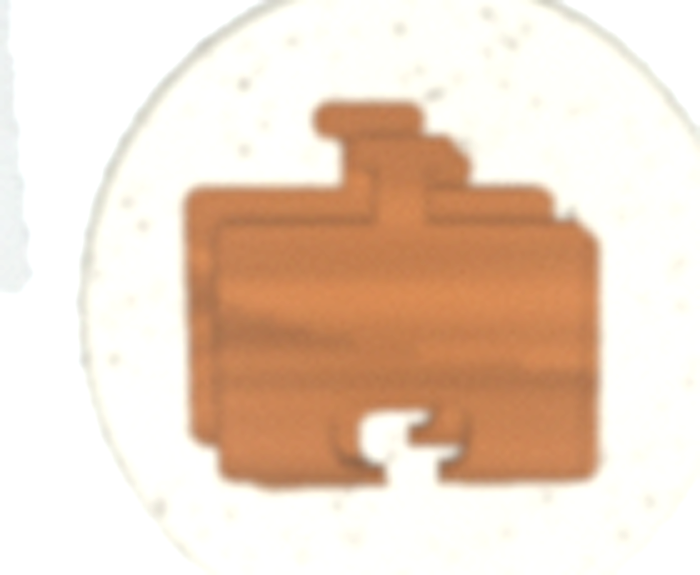

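All three are stacked, board and stone are clear. Now I tap both x edges with the fingers down to the lowest coaster.

```bash
python3 -m inch '[[0,25,-40,0,0,0],[0,51,-80,0,0,0],[0,51,-130,0,0,0],[0,51,-165,0,0,0],[0,51,-180,0,0,0],[0,51,-186,0,0,0],[0,51,-187,0,0,0],[0,51,-187,0,0,0]]' 85
python3 -m inch '[[0,0,0,0,0,0],[0,0,0,0,0,0],[0,0,0,0,0,0],[0,0,0,0,0,0],[0,0,0,0,0,0],[0,0,0,0,0,0],[0,0,0,0,0,0]]' 55 15
python3 -m inch '[[0,0,0,0,0,0],[0,0,0,0,0,0],[0,0,0,0,0,0],[0,0,30,0,0,0],[0,0,80,0,0,0],[0,0,80,0,0,0]]' 84
python3 -m inch '[[0,0,0,0,0,9],[0,1,0,0,0,18],[0,2,0,0,0,27],[0,3,0,0,0,36],[0,4,0,0,0,45],[0,5,0,0,0,54],[0,6,0,0,0,63],[0,7,0,0,0,72],[0,7,0,0,0,81],[0,7,0,0,0,89.5],[0,7,0,0,0,89.5],[0,7,0,0,0,89.5]]'
python3 - <<'E'
from h import *
im,d,p,P,m=coasters('wrist','w18.png',1500)
s=ctrl.get_state();print(s['position'],s['tool_rot'],s['joint_positions'])
E
```

```text
time: 55.52
position: [0.439, 0.054, 0.0259]
tool_rot: [2.212, 2.23, 0.001]
ft_force: [-0.8, 0.1, -0.0]
grip_width: 0.977
grip_force: 0.0
time: 56.4
position: [0.439, 0.0536, 0.0257]
tool_rot: [2.213, 2.229, 0.0]
ft_force: [0.7, -0.9, 2.7]
grip_width: 0.691
grip_force: 15.0
time: 57.15
position: [0.4412, 0.0534, 0.1083]
tool_rot: [2.209, 2.223, 0.002]
ft_force: [0.2, -1.6, 0.5]
grip_width: 0.962
grip_force: 0.0
time: 58.65
position: [0.4382, 0.061, 0.1051]
tool_rot: [-0.005, -3.141, -0.001]
ft_force: [-0.4, -0.3, -0.3]
grip_width: 0.967
grip_force: 0.0
wrist (272, 212, 100, 98) z0.0329 slope [-0.005 -0.062] rect c [438.2  61. ] size [60. 57.] ang 0.4
[0.43835808 0.06094056 0.10522063] [-4.64044797e-03 -3.14085637e+00 -8.86387895e-04] [ 1.14799371  0.11891068 -1.37453554  2.06668061  0.13325488  1.05603418
  1.27669026]
```

View pics/w18.png

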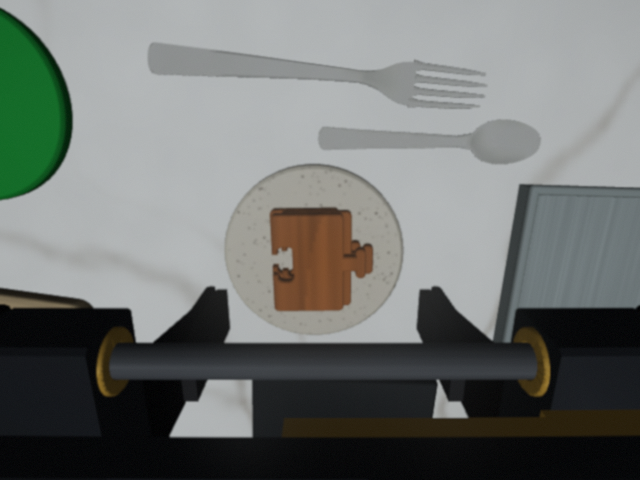

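The x edges are flush and the y offset is still visible at (345,260). Joint 3 is close to its limit at this turn, so I use the opposite half turn, which gives the same grasp.

```bash
python3 -m inch '[[0,0,20,0,0,-9],[0,0,20,0,0,-18],[0,0,20,0,0,-27],[0,0,20,0,0,-36],[0,0,20,0,0,-45],[0,0,20,0,0,-54],[0,0,20,0,0,-63],[0,0,20,0,0,-72],[0,0,20,0,0,-81],[0,0,20,0,0,-90],[0,0,20,0,0,-90]]'
python3 -c "
from h import *
print(ctrl.get_state()['joint_positions'])"
python3 -m inch '[[0,0,0,0,0,-9],[0,0,0,0,0,-18],[0,0,0,0,0,-27],[0,0,0,0,0,-36],[0,0,0,0,0,-45],[0,0,0,0,0,-54],[0,0,0,0,0,-63],[0,0,0,0,0,-72],[0,0,0,0,0,-81],[0,0,0,0,0,-90],[0,0,0,0,0,-90]]'
python3 -c "
from h import *
print(ctrl.get_state()['joint_positions'])"
```

```text
time: 60.08
position: [0.4386, 0.0608, 0.1255]
tool_rot: [-2.222, -2.221, 0.0]
ft_force: [-0.8, -0.8, -1.1]
grip_width: 0.963
grip_force: 0.0
[ 1.12662132  0.01932818 -1.30815061  2.04567001  0.02110862  1.09111409
 -0.19173715]
time: 61.45
position: [0.4386, 0.0608, 0.1255]
tool_rot: [3.142, 0.004, -0.0]
ft_force: [0.8, 1.0, 0.9]
grip_width: 0.967
grip_force: 0.0
[ 1.08151309  0.01571351 -1.26262452  2.04594603  0.01692539  1.09116135
 -1.7573199 ]
```

```bash
python3 -m inch '[[0,0,-40,0,0,0],[0,0,-70,0,0,0],[0,0,-88,0,0,0],[0,0,-97,0,0,0],[0,0,-100,0,0,0],[0,0,-100,0,0,0],[0,0,-100,0,0,0]]' 85
python3 -m inch '[[0,0,0,0,0,0],[0,0,0,0,0,0],[0,0,0,0,0,0],[0,0,0,0,0,0],[0,0,0,0,0,0],[0,0,0,0,0,0],[0,0,0,0,0,0],[0,0,0,0,0,0]]' 50 15
python3 -m inch '[[0,0,0,0,0,0],[0,0,0,0,0,0],[0,0,0,0,0,0],[0,0,30,0,0,0],[0,0,80,0,0,0],[0,0,80,0,0,0],[0,0,80,0,0,0]]' 84
python3 - <<'E'
from h import *
im,d,p,P,m=coasters('wrist','w19.png',1500)
s=ctrl.get_state();print(s['position'],s['tool_rot'],s['joint_positions'])
E
```

```text
time: 62.32
position: [0.4394, 0.0606, 0.0262]
tool_rot: [3.141, -0.002, 0.002]
ft_force: [1.1, 0.0, 0.1]
grip_width: 0.98
grip_force: 0.0
time: 63.32
position: [0.4388, 0.0607, 0.0256]
tool_rot: [3.141, -0.002, 0.0]
ft_force: [0.2, -2.4, 1.5]
grip_width: 0.629
grip_force: 15.0
time: 64.2
position: [0.4384, 0.0602, 0.1052]
tool_rot: [3.14, -0.003, -0.001]
ft_force: [-0.8, 0.1, -1.3]
grip_width: 0.964
grip_force: 0.0
wrist (277, 212, 92, 95) z0.0330 slope [0.003 0.001] rect c [440.4  61. ] size [52.6 58.2] ang 89.8
wrist (0, 69, 44, 75) z0.0110 slope [0.01  0.066] rect c [527.1 237.4] size [26.5 41.6] ang 87.0
[0.43787941 0.06054845 0.10475083] [ 3.14135806e+00 -1.98118255e-03 -2.48596271e-03] [ 1.10376079  0.09929204 -1.32179004  2.06798567  0.11064105  1.05330563
 -1.84396244]
```

View pics/w19.png

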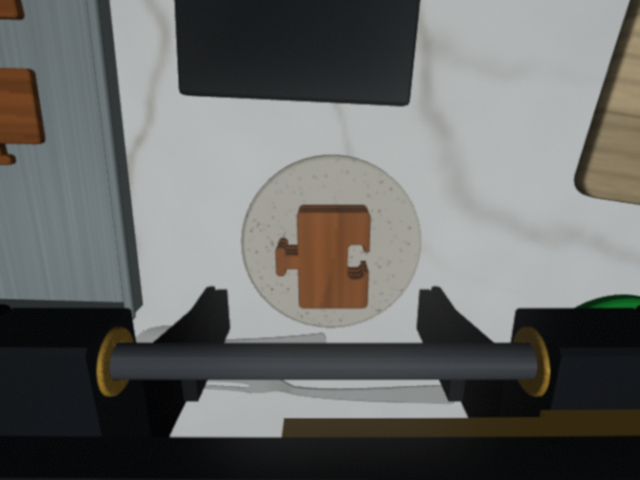

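Flush in y (54.7 mm closed width). One more x tap to finish, because the y tap may have shifted or turned something.

```bash
python3 -m inch '[[0,0,10,0,0,9],[0,-1,10,0,0,18],[0,-2,10,0,0,27],[0,-3,10,0,0,36],[0,-4,10,0,0,45],[0,-5,10,0,0,54],[0,-6,10,0,0,63],[0,-7,10,0,0,72],[0,-7,10,0,0,81],[0,-7,0,0,0,90],[0,-7,-40,0,0,90],[0,-7,-65,0,0,90],[0,-7,-76,0,0,90],[0,-7,-80,0,0,90],[0,-7,-80,0,0,90],[0,-7,-80,0,0,90]]' 85
python3 -m inch '[[0,0,0,0,0,0],[0,0,0,0,0,0],[0,0,0,0,0,0],[0,0,0,0,0,0],[0,0,0,0,0,0],[0,0,0,0,0,0],[0,0,0,0,0,0],[0,0,0,0,0,0]]' 50 15
python3 -m inch '[[0,0,0,0,0,0],[0,0,0,0,0,0],[0,0,0,0,0,0],[0,0,30,0,0,0],[0,0,80,0,0,0],[0,-20,130,0,0,0],[0,-50,150,0,0,0],[0,-50,150,0,0,0],[0,-50,150,0,0,0]]' 84
python3 - <<'E'
from h import *
im,d,p,P,m=coasters('wrist','w20.png',1000)
c=cv2.resize(im[100:260,220:420,::-1],None,fx=3.5,fy=3.5,interpolation=cv2.INTER_CUBIC)
cv2.imwrite('pics/pile20.png',cv2.convertScaleAbs(c,alpha=1.6))
s=ctrl.get_state();print(s['position'],s['joint_positions'])
plates('top','t20.png');coasters('top')
E
```

```text
time: 66.25
position: [0.4393, 0.0539, 0.0261]
tool_rot: [2.222, 2.22, 0.001]
ft_force: [-0.1, 0.1, 0.3]
grip_width: 0.974
grip_force: 0.0
time: 67.25
position: [0.4388, 0.0537, 0.0256]
tool_rot: [2.223, 2.22, -0.0]
ft_force: [0.1, -1.0, 2.4]
grip_width: 0.693
grip_force: 15.0
time: 68.38
position: [0.4383, 0.0044, 0.175]
tool_rot: [-2.222, -2.22, 0.001]
ft_force: [0.9, 0.6, 0.2]
grip_width: 0.967
grip_force: 0.0
wrist (283, 116, 82, 76) z0.0330 slope [-0.001 -0.001] rect c [439.3  61.3] size [52.2 57.5] ang 89.9
[0.43808942 0.0049807  0.17469158] [ 1.27863178 -0.16481884 -1.230607    1.99604226 -0.16754526  1.20729261
  0.11304224]
stone [array([595.8,  73. ]), array([125.6, 126.5]), np.float64(87.4)] (230, 179, 69, 66)
tray [array([521.1, 254.6]), array([155. , 242.3]), np.float64(88.3)] (120, 188, 91, 131)
[438.    5.2 174.6] [-2.219 -2.221  0.   ] 68.475 [ 1.28 -0.16 -1.23  2.   -0.17  1.21  0.11] 83.9
top (151, 238, 32, 27) z0.0111 slope [0.054 0.026] rect c [523.6 256.8] size [58.1 49.2] ang 89.6
top (153, 202, 31, 28) z0.0113 slope [ 0.072 -0.036] rect c [590.8 256. ] size [55.9 51.2] ang 87.5
top (214, 61, 20, 18) z0.1188 slope [-0.015  0.107] rect c [828.8 133.3] size [30.6 32.8] ang 0.2
```

View pics/pile20.png

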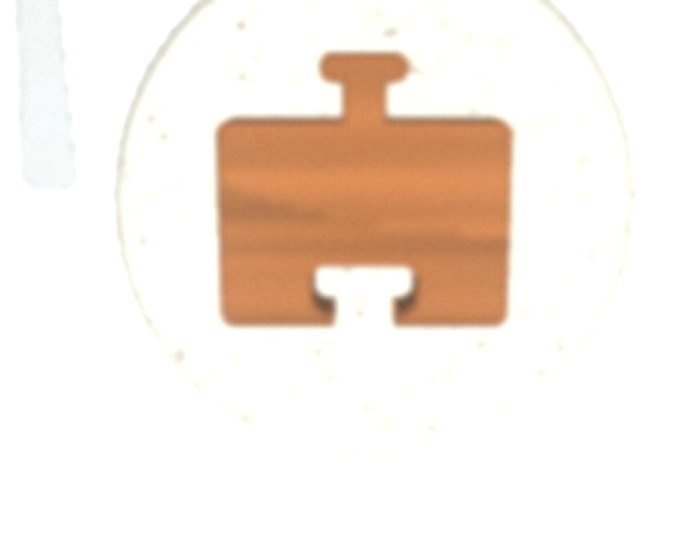

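View pics/t20.png

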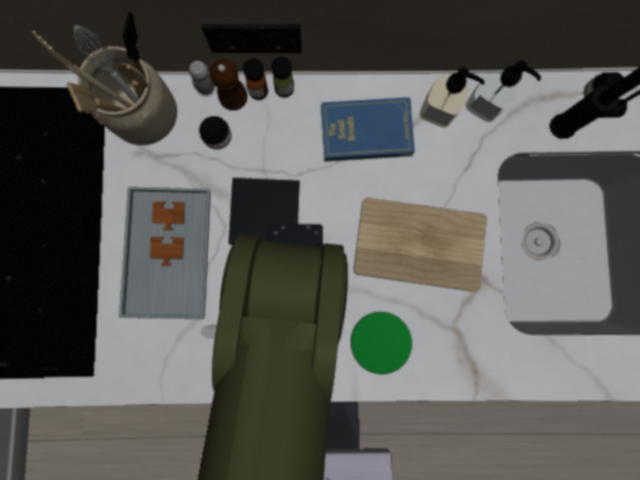

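The pile is a single flush outline. The tray holds the two warped coasters at (168,215) and (167,250). Board and stone are clear, the knock to the now-empty stone does no harm, and book and timer are untouched. Handing in.

```bash
python3 -c "
from bench import ctrl
print(ctrl.close_job())"
```

```text
the job is handed in; nothing more can be done
None
```

I handed the job in after about 68 s: two warped coasters lie flat in the baking tray, the one flat coaster is on the pile, all three in the pile are flush with tabs the same way, and the timer and cook book were not touched.

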